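Close the curing hood and hold the sprung dial at its third stop

TASK

Cure the glass gem on the small bench curing station: swing the bowl-shaped hood over from mouth-up to mouth-down so that it sits fully down over the gem on the round pad. Then turn the sprung dial clockwise past its first two clicks to the third stop and keep hold of it there against its return spring: finish with the gripper still holding the dial at the third stop. Shut the hood before you turn the dial, and leave the tin, the tape roll and the spool where they are.

Things in the scene. Friction and masses are not known exactly. Their poses are not given: they have to be found in the camera images.
- station: Grey curing station fixed to the table, plinth 100 x 262 mm, 12 mm high. Origin on the table under the round pad's centre, z up, x away from the robot (+-0.3 rad). Along its y (mm): tray for the open hood at +50 to +185, pedestal (radius 47) at 0, console (110 x 100, top 34 above the table) centred at -155. Between pedestal and console (-50 to -105) is only the plinth.
- pad_top (a point): Centre of the top of the round pad, 41 mm above the table.
- hood (a joint): Angle of the bowl-shaped aluminium hood, rad: 0 = mouth up on the tray at +y; 1.57 = on edge; 3.14 = mouth down over the pad, fully shut (end stop). Bowl: outer radius 45 mm, depth 36 mm, rim level with the hinge axis, centre 55 mm from it; shut, its top is 78 mm above the table. The hinge is stiff: the hood stays where it is left and takes about 2 N at the tab to move.
- hood_hinge (a point): Middle of the hinge axis, 42 mm above the table, between tray and pad, at y = +55 mm in the station's frame. The axis is parallel to the station's x axis.
- hood_tab (a point): Grip point on the hood's tab, a black bar 12 x 12 mm that sticks out of the rim away from the hinge, free from 100 to 134 mm from the hinge axis; this point is on its centre line at 118 mm. It swings in a half circle from the +y to the -y side. At 0 and 3.14 it is 42 mm above the table, 30 mm free below. Pinched from above across its width (along the axis) it can pivot between the fingers.
- dial (a joint): Dial angle, rad: 0 = rest, growing clockwise seen from above. Clicks at 0.4 (one dot on the console), 0.8 (two dots) and 1.2 (three dots, the third and last stop; hard end at 1.31). Its spring drives it back to 0 through all clicks when let go. Turning it takes about 0.07 N m near rest, up to 0.2 N m just before the third.
- dial_bar: Black grip bar on top of the dial: 52 mm long, 12 mm wide, upright sides from 41 to 69 mm above the table, over a skirt of radius 28 mm. Origin on the dial's vertical axis at the console top (34 mm above the table); x along the bar to its pointer end (rounded, white line), z up. At rest x points 0.6 rad counter-clockwise (seen from above) of the station's x axis.
- gem: Amber glass gem in a copper rim, 36 mm across, 10 mm high, lying loose on the pad. Origin at the centre of its underside.
- nail_tin: Dark red flat tin, 83 x 115 x 28 mm, to the right of the station; a bystander. Origin at the centre of its underside.
- masking_tape: Roll of masking tape lying flat, 92 mm across, 24 mm high; a bystander. Origin at the centre of its underside.
- solder_spool: Spool of solder standing upright, 56 mm across, 40 mm high, behind the station; a bystander. Origin at the centre of its underside.

How it is judged:
On the way, in this order (a step that is already met when the one before it is completed fails the run):
1. the hood is mouth-down over the pad, fully shut, with the dial still at rest (value of joint hood above 3.02 rad and value of joint dial below 0.15 rad), for 0.2 s.
2. the dial is held at its third stop with the hood shut (value of joint hood above 3.02 rad and value of joint dial between 1.07 and 1.34 rad and contact force between the fingers and dial_bar above 0.5 N), for 0.5 s.
At the end, for the whole second after the job is handed in: The hood is shut over the gem (hood angle above 3.02 rad), the gem lies within 30 mm of the pad's centre, and the fingers hold the dial still at the third stop (dial between 1.07 and 1.34 rad, finger contact above 0.5 N) through the last second (all of step 2 and velocity of joint dial between -0.1 and 0.1 rad/s and horizontal distance between gem and pad_top below 0.03 m); the arm keeps its last pose, push and grip.
It fails at once if the dial is turned while the hood is not shut (value of joint dial above 0.25 rad and not (value of joint hood above 3.02 rad)).
It fails at once if the tin, the tape or the spool is moved by more than 30 mm (distance of any of nail_tin, masking_tape, solder_spool from where it was at the start of the episode above 0.03 m).
It also fails if it takes over 58 s, if anything falls off the work surface, if the arm or the gripper's body presses on something with over 40 N, if the wrist force passes 120 N, or if a joint passes its speed limit or range.

ROBOT

A 6-joint arm with a two-finger parallel gripper is mounted at the origin on a cart in front of the work surface, level with it; the furniture and walls round the work are solid. World frame = base frame: x ahead of the robot, y to its left, z up, the work surface at z = 0. Lengths are in m, angles in rad, forces in N, time in s.
With the tool pointing down it reaches from about 0.425 to 0.95 m from the base axis. Payload 3.5 kg.
Tool frame: the origin (TCP) lies on the centre line of the jaws, within the pads' length; the fingertips stand 14 mm ahead of it and the grasp point (between the pads) lies 5 mm behind it (ctrl.finger_overhang is the distance from the TCP to the fingertips, in m); z points along the fingers, y is the line along which they close (so a half turn about z gives the same grasp; the last joint's range is limited). The gripper opens to 85 mm and grips with 20 to 120 N. Pads are 22 mm wide; open, the fingers measure 114 mm over their backs; the gripper's body (76 mm by 85 mm) begins 54 mm behind the grasp point. The pads swing forward as they close: fully open they stand 13 mm farther back than shut.
Start: joints at [0.971, 0.286, 1.577, -0, 1.279, -0.15], TCP at [0.293, 0.608, 0.245] pointing down, gripper open.
Joint ranges: [-2.77, 2.77], [-0.9, 2.22], [0.21, 2.48], [-1.53, 4.67], [0.24, 2.81], [-2.84, 2.84]. Speed limits (rad/s): [2.79, 2.79, 3.14, 3.14, 3.14, 3.14].

INTERFACE

Orientations are given as a unit quaternion [x, y, z, w].
In Python, from plant import ctrl gives the robot as it stands.
- The arm moves only by the tool send_rows, never from a script. Its argument "moves" is text: rows parted by semicolons, each of 7 numbers parted by spaces: the turn, a rotation vector about the tool's x, y, z in units of 360 degrees (1.0 is 360 degrees), then the shift along the tool's x, y, z in units of 20 cm (1.0 is 20 cm), then the gripper's target within -1 to 1 (fully open at 1, half-way at 0, shut at -1). A call has 1 to 12 rows; each row is the pose to reach, as a shift and turn from the pose commanded when the call began, along the tool's axes at that moment, turning the shorter way round; what a row does not reach only later rows make up. A row lasts 1/8 s, in which the tool goes at most 62.5 mm and 10.7 degrees, less where a joint would pass 70% of its speed; a pose out of reach is approached as far as the arm can. A call with a number of a shift or a turn outside -1 to 1 is refused whole. A call with a gripper value outside its range is refused whole. The fingers move at their own pace and stop on an object; "newtons" is the grip in N (left out, the last holds). Time passes only in rows, so rows that repeat a pose let the fingers close. It gives the time, the measured TCP pose, the force, the opening and the grip force at its end, in the units of the state.
- ctrl.get_state(): the state, without advancing time (a new reading comes with each control period).
- ctrl.read_camera(name): name is "scene" or "top" or "wrist"; returns a dict with "image" (480x640x3 uint8, red, green, blue), "fovy" (degrees; the focal length in pixels is half the picture's height over the tangent of half this angle, whatever the lens; pixels are square), "cx", "cy" (the principal point, pixels), "distortion" ([k1, k2, p1, p2, k3] as OpenCV has them; the pictures are not rectified), "extrinsics" (4x4, takes a point from camera to world coordinates). Camera axes: x right, y up, looking along -z (the intrinsics and any distortion apply to the point x, -y, -z); pixel columns grow to the right and rows downward; lengths in m; the calibration is good to about 2 mm. A picture is of the moment at which its call begins. There is no depth.
- ctrl.sign_off(): hands the job in; it is judged then, once.
The state is a dict: "time": time; "qpos": joint angles; "dq": joint speeds; "joint_efforts": joint torques, N m; "eef_pos": TCP position; "tcp_rot": TCP orientation; "contact_force": force on the tool from outside, world axes, zero at the start; "wrist_torque": the same for the moment, N m; "opening": opening from 0.0 (shut) to 1.0 (fully open); "finger_force": force on a finger pad.
Only numpy, scipy, OpenCV 4.12 (cv2) and the standard library are available. Lean on these libraries where they do the work, as an engineer would, in place of code of your own. Each camera call takes 0.05 s, during which the arm holds its last target. There are 200 camera calls.

## Working session

There is one attempt and no reset: what is moved stays moved. The work goes in short steps, Python scripts to look and compute and a tool call to move; the robot and the scene stay as the last step left them, time stands still between calls to the robot, and variables do not carry over. Pictures are saved under pics/ and viewed, at most 10 in all, crops included, and the job is handed in when it is done.

Besides the shell and the picture viewer there is one more tool, called after ">>>" as a command line: name --argument value ..., lists and objects as JSON in quotes. send_rows: Moves the arm, as the interface text tells. Its arguments: {"type":"object","properties":{"moves":{"type":"string"},"newtons":{"type":"number"}},"required":["moves"]}

```bash
mkdir -p pics; ls; python3 - <<'E'
from plant import ctrl
import cv2,numpy as np
s=ctrl.get_state();print(s)
for n in("scene","top"):
    c=ctrl.read_camera(n);cv2.imwrite(f"pics/{n}0.png",c["image"][:,:,::-1])
    print(n,c["fovy"],c["cx"],c["cy"],c["distortion"],np.round(c["extrinsics"],3).tolist())
E
```

```text
pics
{'time': 0.0, 'qpos': array([ 9.71011175e-01,  2.87167585e-01,  1.57819061e+00, -1.58298264e-06,
        1.27859726e+00, -1.50031331e-01]), 'dq': array([-4.24916028e-04,  6.51736644e-05, -9.93640605e-04,  4.37432394e-04,
        2.65767372e-03, -1.28594743e-03]), 'joint_efforts': array([-1.86249326e-04, -4.05972254e+01, -2.92633277e+01, -6.81749748e-05,
        5.66146089e-03, -1.97176411e-05]), 'eef_pos': array([0.29308547, 0.60735207, 0.24393849]), 'tcp_rot': array([ 2.22985995e-01,  9.74820933e-01, -1.09962092e-03, -4.31909262e-04]), 'contact_force': array([0.55332072, 0.23818804, 0.58155933]), 'wrist_torque': array([-0.00638215,  0.03014237, -0.00664088]), 'finger_force': 0.0, 'opening': 0.9993228250960704}
scene 45.84122983328745 314.51441305917143 238.05329685978623 [-0.14567968  0.          0.          0.          0.        ] [[0.885, 0.301, -0.356, 0.097], [-0.466, 0.543, -0.699, -1.183], [-0.017, 0.784, 0.621, 0.922], [0.0, 0.0, 0.0, 1.0]]
top 50.40334244192358 318.3123695869891 239.3807368134489 [0.0363121 0.        0.        0.        0.       ] [[0.006, 0.991, -0.134, 0.427], [-1.0, 0.006, 0.004, -0.208], [0.005, 0.134, 0.991, 1.412], [0.0, 0.0, 0.0, 1.0]]
```

View pics/top0.png

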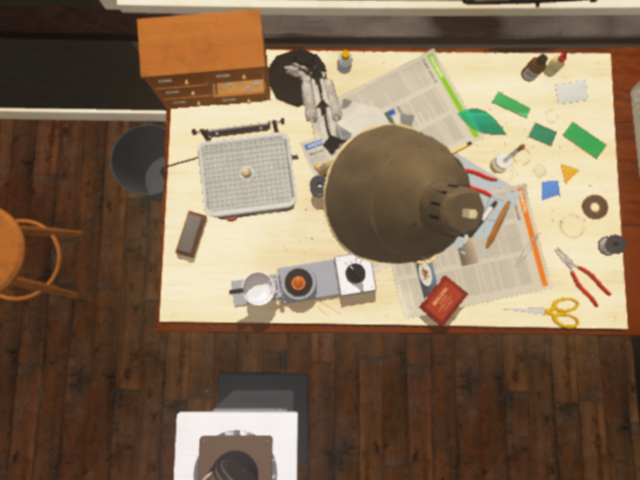

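View pics/scene0.png

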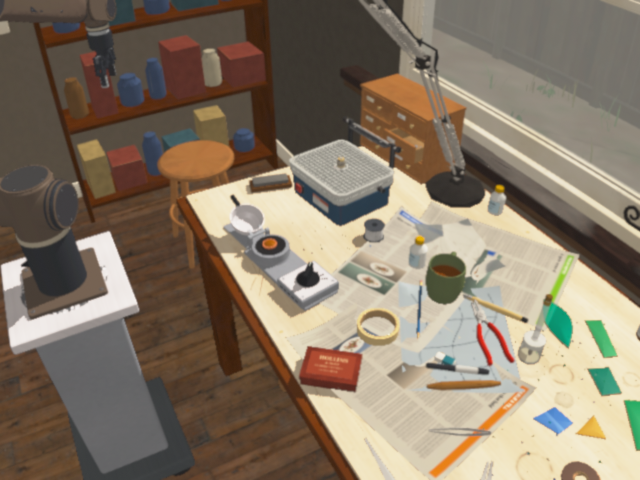

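Top view: gem at about (298,283), hood bowl at (258,290) with its tab at (237,291), dial at (355,271), tin at (444,300). Scene view: gem (269,245), dial (308,272), tab (235,202).

```bash
cat > h.py <<'E'
import cv2,numpy as np
from plant import ctrl
def ray(c,uv):
    f=240/np.tan(np.radians(c["fovy"])/2);K=np.array([[f,0,c["cx"]],[0,f,c["cy"]],[0,0,1]])
    p=cv2.undistortPoints(np.array([[uv]],float),K,np.array(c["distortion"]))[0,0]
    E=np.array(c["extrinsics"]);d=E[:3,:3]@[p[0],-p[1],-1];return E[:3,3],d
def onz(c,uv,z):
    o,d=ray(c,uv);return o+d*(z-o[2])/d[2]
def proj(c,P):
    f=240/np.tan(np.radians(c["fovy"])/2);K=np.array([[f,0,c["cx"]],[0,f,c["cy"]],[0,0,1]])
    E=np.array(c["extrinsics"]);q=(np.asarray(P)-E[:3,3])@E[:3,:3]*[1,-1,-1]
    return cv2.projectPoints(q.reshape(-1,1,3),np.zeros(3),np.zeros(3),K,np.array(c["distortion"]))[0][:,0]
def blob(m,box):
    x0,y0,x1,y1=box;k=np.zeros(m.shape,np.uint8);k[y0:y1,x0:x1]=m[y0:y1,x0:x1]
    n,l,st,ce=cv2.connectedComponentsWithStats(k);i=1+np.argmax(st[1:,4]);return ce[i],st[i],l==i
E
python3 - <<'E'
from h import *
for n,bg,bd,bt in(("top",(280,265,315,300),(340,255,370,288),(228,280,244,300)),("scene",(250,230,290,262),(292,258,325,290),(225,190,245,215))):
    c=ctrl.read_camera(n);im=c["image"];hsv=cv2.cvtColor(im,cv2.COLOR_RGB2HSV)
    org=((hsv[...,0]<18)&(hsv[...,1]>150)&(hsv[...,2]>110)).astype(np.uint8)
    blk=(hsv[...,2]<60).astype(np.uint8)
    for nm,m,b,z in(("gem",org,bg,.047),("dial",blk,bd,.055),("tab",blk,bt,.045)):
        ce,st,l=blob(m,b);print(n,nm,ce.round(1),st,onz(c,ce,z).round(4))
    x=(300,250) if n=="top" else (210,180)
    w,h=(90,70) if n=="top" else (140,110)
    x=(225,250) if n=="top" else x
    cv2.imwrite(f"pics/{n}c.png",cv2.resize(im[x[1]:x[1]+(64 if n=="top" else h),x[0]:x[0]+(155 if n=="top" else w),::-1],None,fx=5,fy=5,interpolation=cv2.INTER_CUBIC))
E
```

```text
top gem [298.  282.6] [291 276  14  14 153] [ 0.4946 -0.1599  0.047 ]
top dial [354. 275.] [349 269  11  12  32] [ 0.5153 -0.3089  0.055 ]Traceback (most recent call last):
  File "<stdin>", line 7, in <module>
  File "h.py", line 15, in blob
    n,l,st,ce=cv2.connectedComponentsWithStats(k);i=1+np.argmax(st[1:,4]);return ce[i],st[i],l==i
                                                      ~~~~~~~~~^^^^^^^^^^
    return _wrapfunc(a, 'argmax', axis=axis, out=out, **kwds)
    return bound(*args, **kwds)
ValueError: attempt to get argmax of an empty sequence
```

```bash
python3 - <<'E'
from h import *
for n,bg,bd,bt,cr in(("top",(280,265,315,300),(340,255,370,288),(228,280,244,300),(225,250,155,60)),("scene",(250,230,290,262),(292,258,325,290),(225,190,245,215),(215,180,140,110))):
    c=ctrl.read_camera(n);im=c["image"];hsv=cv2.cvtColor(im,cv2.COLOR_RGB2HSV)
    x,y,w,h=cr
    cv2.imwrite(f"pics/{n}c.png",cv2.resize(im[y:y+h,x:x+w,::-1],None,fx=5,fy=5,interpolation=cv2.INTER_CUBIC))
    org=((hsv[...,0]<18)&(hsv[...,1]>150)&(hsv[...,2]>110)).astype(np.uint8)
    blk=(hsv[...,2]<85).astype(np.uint8)
    for nm,m,b,z in(("gem",org,bg,.047),("dial",blk,bd,.055),("tab",blk,bt,.045)):
        try:
            ce,st,l=blob(m,b);print(n,nm,ce.round(1),st,onz(c,ce,z).round(4))
        except Exception as e: print(nm,"none")
E
```

```text
top gem [297.9 282.7] [291 276  14  14 151] [ 0.4944 -0.1598  0.047 ]
top dial [355.3 273.6] [347 265  17  18 236] [ 0.519  -0.3126  0.055 ]
top tab [235.9 290.9] [231 290  11   3  24] [0.4719 0.0052 0.045 ]
scene gem [269.2 243.3] [263 239  14  10 117] [ 0.491 -0.162  0.047]
scene dial [307.6 277.4] [297 264  22  23 305] [ 0.5131 -0.3262  0.055 ]
scene tab [234.7 200.3] [232 196   7   9  25] [0.4857 0.0582 0.045 ]
```

View pics/topc.png

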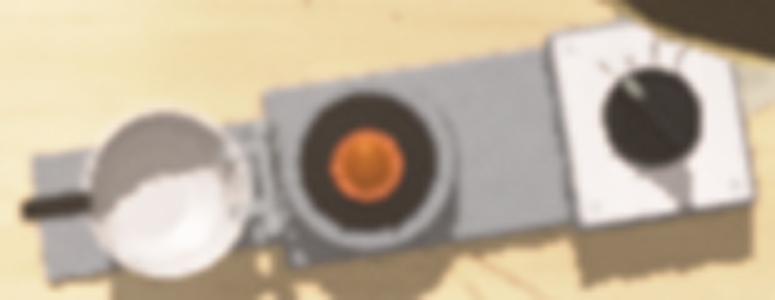

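```bash
cat >> h.py <<'E'
from scipy.spatial.transform import Rotation as R
def down(a): # tool z down, tool y at world angle a
    y=np.array([np.cos(a),np.sin(a),0]);z=np.array([0,0,-1.]);return R.from_matrix(np.column_stack([np.cross(y,z),y,z]))
def rows(T,base=None):
    s=ctrl.get_state();p,q=base if base else (s["eef_pos"],R.from_quat(s["tcp_rot"]))
    for x,y,z,a in T:
        print(np.round(np.r_[(q.inv()*down(a)).as_rotvec()/2/np.pi,q.inv().apply(np.array([x,y,z])-p)/.2],3))
E
python3 - <<'E'
from h import *
print(ctrl.finger_overhang)
c=ctrl.read_camera("top")
P=onz(c,(298.8,282),.041);D=onz(c,(355.4,273.6),.042);t=onz(c,(236,291.2),.046)
print(P,D,t, np.arctan2((D-P)[0],-(D-P)[1]),np.arctan2(-(t-P)[0],(t-P)[1]))
p0=ctrl.get_state()["eef_pos"]; g=np.array([.472,.02,.19])
rows([(*(p0+(g-p0)*f),1.121+(0.13-1.121)*f) for f in(.25,.5,.75,1)])
E
```

```text
0.014
[ 0.49654488 -0.16189108  0.041     ] [ 0.51992164 -0.31369234  0.042     ] [0.47098358 0.00467686 0.046     ] 0.15279548976696325 0.15227083678871783
[-0.    -0.     0.039 -0.521 -0.564  0.069]
[-0.     0.     0.079 -1.041 -1.129  0.138]
[-0.     0.     0.118 -1.562 -1.693  0.207]
[-0.     0.     0.158 -2.082 -2.258  0.276]
```

>>> send_rows --moves "0 0 0 -0.694 -0.753 0.092 1;0 0 0 -0.694 -0.753 0.092 1;0 0 0 -0.694 -0.753 0.092 1;0 0 0 -0.694 -0.753 0.092 1" --newtons 40

```text
time: 0.8
eef_pos: [0.3533, 0.4092, 0.2263]
tcp_rot: [0.224, 0.974, -0.001, -0.0]
contact_force: [-0.1, -0.0, -0.1]
opening: 1.002
finger_force: 0.0
```

>>> send_rows --moves "0 0 0 -0.694 -0.753 0.092 1;0 0 0 -0.694 -0.753 0.092 1;0 0 0 -0.694 -0.753 0.092 1;0 0 0 -0.694 -0.753 0.092 1"

```text
time: 1.3
eef_pos: [0.4133, 0.2138, 0.2086]
tcp_rot: [0.225, 0.974, 0.0, 0.0]
contact_force: [0.2, 0.2, -0.1]
opening: 0.997
finger_force: 0.0
```

>>> send_rows --moves "0 0 0.03 -0.694 -0.753 0.092 1;0 0 0.06 -0.694 -0.753 0.092 1;0 0 0.09 -0.694 -0.753 0.092 1;0 0 0.12 -0.694 -0.753 0.092 1;0 0 0.154 -0.694 -0.753 0.092 1;0 0 0.154 -0.694 -0.753 0.092 1;0 0 0.154 -0.694 -0.753 0.092 1;0 0 0.154 -0.694 -0.753 0.092 1"

```text
time: 2.3
eef_pos: [0.472, 0.0205, 0.1903]
tcp_rot: [0.65, 0.76, 0.0, 0.0]
contact_force: [-0.1, 0.9, 0.3]
opening: 0.999
finger_force: 0.0
```

```bash
python3 - <<'E'
from h import *
s=ctrl.get_state();print(s["eef_pos"],R.from_quat(s["tcp_rot"]).as_matrix()[:,1],s["time"])
c=ctrl.read_camera("wrist");cv2.imwrite("pics/w1.png",c["image"][:,:,::-1])
P=np.array([.4965,-.161,0]);y=.152
S=lambda a,b,z:P+[a*np.cos(y)-b*np.sin(y),a*np.sin(y)+b*np.cos(y),z]
for q in([0,.173,.048],[0,.189,.048],[0,.055,.042],[0,0,.041]): print(q,proj(c,S(*q)).round(0))
E
```

```text
[0.4720381  0.02045604 0.19026197] [9.87882836e-01 1.55201199e-01 3.00849087e-04] 2.3
[0, 0.173, 0.048] [[318. 246.]]
[0, 0.189, 0.048] [[318. 226.]]
[0, 0.055, 0.042] [[319. 368.]]
[0, 0, 0.041] [[319. 416.]]
```

View pics/w1.png

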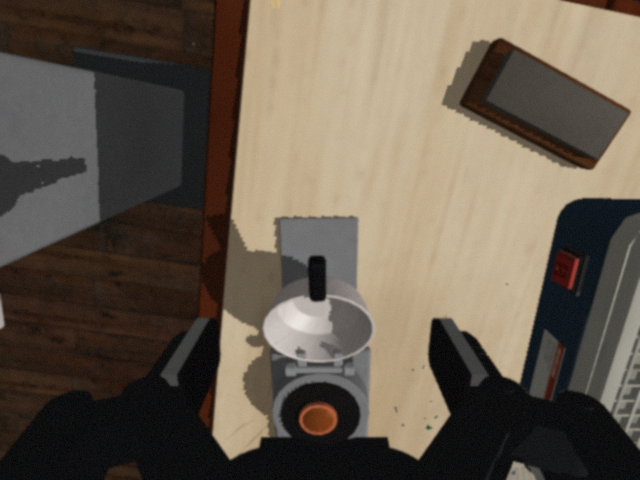

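Wrist view: tab from (317,298) to its end at (317,257), hinge near (319,365), gem (319,418). The hinge and gem match my prediction, but the tab end was predicted at row 226. The hood may be tilted off 0, so I'll check that in all three views.

```bash
python3 - <<'E'
from h import *
P=np.array([.4965,-.161,0]);y=.152
S=lambda a,b,z:P+[a*np.cos(y)-b*np.sin(y),a*np.sin(y)+b*np.cos(y),z]
for n in("wrist","top","scene"):
    c=ctrl.read_camera(n);print(n,np.array(c["extrinsics"])[:3,3].round(3),"plinth end",proj(c,S(0,.185,.012)).round(0))
    for a in(0,.2,.4,.6,.8):
        print(a,[proj(c,S(0,.055+r*np.cos(a),.042+r*np.sin(a)))[0].round(0) for r in(.01,.1,.134)])
E
```

```text
wrist [0.46  0.102 0.319] plinth end [[319. 219.]]
0 [array([319., 359.]), array([319., 265.]), array([319., 224.])]
0.2 [array([319., 360.]), array([318., 277.]), array([318., 238.])]
0.4 [array([319., 362.]), array([318., 295.]), array([318., 261.])]
0.6 [array([319., 365.]), array([318., 320.]), array([317., 295.])]
0.8 [array([319., 367.]), array([317., 349.]), array([316., 339.])]
top [ 0.427 -0.208  1.412] plinth end [[232. 293.]]
0 [array([274., 286.]), array([241., 291.]), array([228., 292.])]
0.2 [array([274., 286.]), array([241., 290.]), array([228., 292.])]
0.4 [array([275., 285.]), array([242., 290.]), array([229., 291.])]
0.6 [array([275., 285.]), array([245., 289.]), array([232., 290.])]
0.8 [array([275., 285.]), array([249., 288.]), array([238., 289.])]
scene [ 0.097 -1.183  0.922] plinth end [[235. 219.]]
0 [array([257., 231.]), array([239., 215.]), array([233., 209.])]
0.2 [array([257., 231.]), array([239., 209.]), array([233., 201.])]
0.4 [array([257., 230.]), array([240., 204.]), array([233., 195.])]
0.6 [array([258., 230.]), array([241., 200.]), array([235., 189.])]
0.8 [array([258., 230.]), array([243., 198.]), array([237., 186.])]
```

View pics/scenec.png

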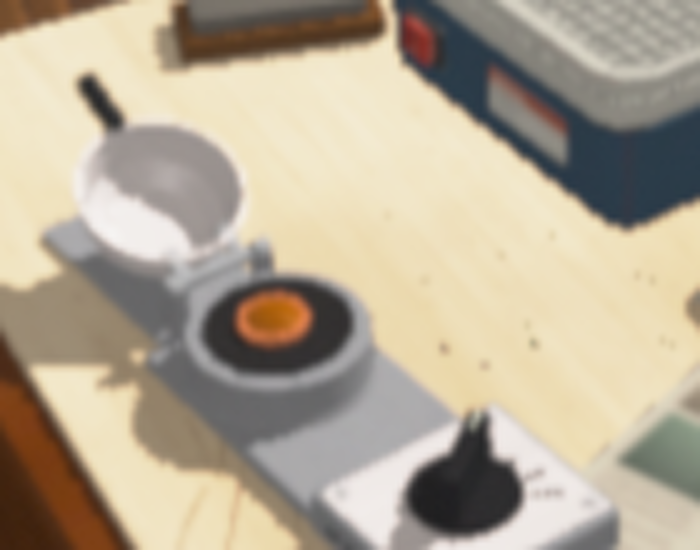

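All three views agree: the hood starts tilted at about 0.38 rad, so the tab grip point is about 87 mm high. I'll descend and pinch it there.

>>> send_rows --moves "0 0 0 -0.076 -0.016 0.2 1;0 0 0 -0.076 -0.016 0.35 1;0 0 0 -0.076 -0.016 0.45 1;0 0 0 -0.076 -0.016 0.515 1;0 0 0 -0.076 -0.016 0.515 1;0 0 0 -0.076 -0.016 0.515 -1;0 0 0 -0.076 -0.016 0.515 -1;0 0 0 -0.076 -0.016 0.515 -1;0 0 0 -0.076 -0.016 0.515 -1;0 0 0 -0.076 -0.016 0.515 -1;0 0 0 -0.076 -0.016 0.515 -1;0 0 0 -0.076 -0.016 0.515 -1" --newtons 30

```text
time: 4.0
eef_pos: [0.4699, 0.0046, 0.0867]
tcp_rot: [0.65, 0.76, -0.001, -0.001]
contact_force: [-5.4, 0.0, 2.5]
opening: 0.133
finger_force: 33.6
```

```bash
python3 - <<'E'
from h import *
s=ctrl.get_state();print(s["eef_pos"],s["opening"],s["finger_force"],s["contact_force"])
r=.122
f=lambda a:np.array([r*np.cos(a),-r*np.sin(a)])
for a in list(np.arange(.38,3.15,.23))+[3.14]:
    print(round(a,2),((f(a)-f(.38))/.2).round(3))
E
```

```text
[0.46989138 0.00458489 0.08669601] 0.13296594005674944 33.58256757259369 [-5.41065209  0.04721387  2.47861156]
0.38 [0. 0.]
0.61 [-0.067 -0.123]
0.84 [-0.159 -0.228]
1.07 [-0.274 -0.309]
1.3 [-0.403 -0.362]
1.53 [-0.542 -0.383]
1.76 [-0.681 -0.373]
1.99 [-0.815 -0.331]
2.22 [-0.935 -0.26 ]
2.45 [-1.036 -0.163]
2.68 [-1.113 -0.045]
2.91 [-1.16   0.086]
3.14 [-1.176  0.225]
3.14 [-1.176  0.225]
```

>>> send_rows --moves "0 0 0 -0.031 -0.005 -0.063 -1;0 0 0 -0.067 -0.005 -0.123 -1;0 0 0 -0.111 -0.005 -0.178 -1;0 0 0 -0.159 -0.005 -0.228 -1;0 0 0 -0.214 -0.005 -0.271 -1;0 0 0 -0.274 -0.005 -0.309 -1;0 0 0 -0.337 -0.005 -0.338 -1;0 0 0 -0.403 -0.005 -0.362 -1;0 0 0 -0.472 -0.005 -0.376 -1;0 0 0 -0.542 -0.005 -0.383 -1;0 0 0 -0.542 -0.005 -0.383 -1"

```text
time: 5.38
eef_pos: [0.4875, -0.1044, 0.1646]
tcp_rot: [0.651, 0.759, -0.0, 0.001]
contact_force: [2.9, 1.5, -2.2]
opening: 0.132
finger_force: 30.8
```

>>> send_rows --moves "0 0 0 -0.07 0 0.001 -1;0 0 0 -0.139 0 0.01 -1;0 0 0 -0.208 0 0.028 -1;0 0 0 -0.273 0 0.052 -1;0 0 0 -0.336 0 0.085 -1;0 0 0 -0.393 0 0.123 -1;0 0 0 -0.447 0 0.169 -1;0 0 0 -0.494 0 0.22 -1;0 0 0 -0.537 0 0.277 -1;0 0 0 -0.571 0 0.338 -1;0 0 0 -0.599 0 0.402 -1;0 0 0 -0.618 0 0.469 -1"

```text
time: 6.88
eef_pos: [0.5084, -0.2302, 0.0722]
tcp_rot: [0.65, 0.76, -0.002, 0.006]
contact_force: [4.5, -6.8, 5.4]
opening: 0.124
finger_force: 36.5
```

>>> send_rows --moves "0 0 0 -0.013 0 0.069 -1;0 0 0 -0.016 0 0.139 -1;0 0 0 -0.016 0 0.155 -1;0 0 0 -0.016 0 0.165 -1;0 0 0 -0.016 0 0.165 -1"

```text
time: 7.5
eef_pos: [0.5091, -0.2343, 0.0392]
tcp_rot: [0.65, 0.76, -0.002, 0.007]
contact_force: [5.7, -10.8, 2.3]
opening: 0.134
finger_force: 42.3
```

>>> send_rows --moves "0 0 0 0 0 0 1;0 0 0 0 0 0 1;0 0 0 0 0 0 1;0 0 0 0 0 0 1;0 0 0 0 0 -0.2 1;0 0 0 0 0 -0.4 1;0 0 0 0 0 -0.6 1;0 0 0 0 0 -0.6 1"

```text
time: 8.5
eef_pos: [0.5082, -0.2294, 0.1612]
tcp_rot: [0.651, 0.759, 0.0, 0.004]
contact_force: [0.4, -0.3, -1.0]
opening: 0.997
finger_force: 0.0
```

```bash
python3 - <<'E'
from h import *
P=np.array([.4965,-.161,0]);y=.152
S=lambda a,b,z:P+[a*np.cos(y)-b*np.sin(y),a*np.sin(y)+b*np.cos(y),z]
s=ctrl.get_state();print(s["eef_pos"],s["contact_force"])
ims=[]
for n in("wrist","scene"):
    c=ctrl.read_camera(n);im=c["image"][:,:,::-1]
    ims.append(im if n=="wrist" else cv2.resize(im[170:310,210:350],None,fx=480/140,fy=480/140))
    for a in(2.7,2.9,3.02,3.14): print(n,a,[proj(c,S(0,.055+r*np.cos(a),.042+r*np.sin(a)))[0].round(0) for r in(.1,.134)])
    print("dial",proj(c,S(0,-.155,.069)))
cv2.imwrite("pics/w2.png",cv2.resize(np.hstack(ims),(800,343)));
E
```

```text
[ 0.50820379 -0.22940185  0.16124511] [ 0.41472229 -0.28268322 -1.04536209]
wrist 2.7 [array([320., 210.]), array([320., 270.])]
wrist 2.9 [array([320., 213.]), array([320., 267.])]
wrist 3.02 [array([320., 212.]), array([320., 262.])]
wrist 3.14 [array([320., 209.]), array([320., 255.])]
dial [[319.99963816 367.51707944]]
scene 2.7 [array([278., 237.]), array([285., 239.])]
scene 2.9 [array([280., 245.]), array([288., 249.])]
scene 3.02 [array([281., 249.]), array([289., 255.])]
scene 3.14 [array([281., 253.]), array([289., 260.])]
dial [[307.72364002 268.69293486]]
```

View pics/w2.png

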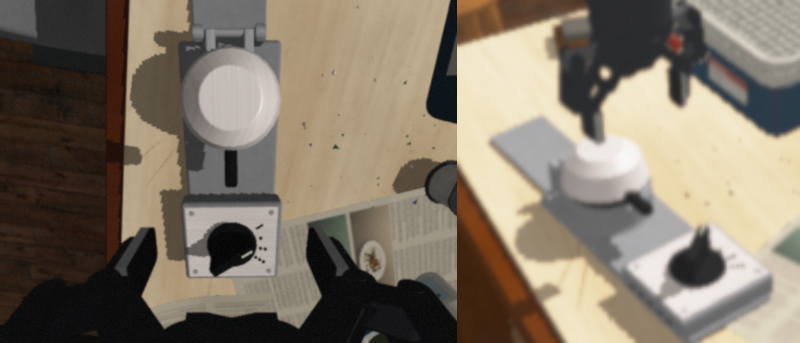

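The hood is down over the pad, with its tab end near wrist pixel (323,262). From that I can't tell 3.02 from 3.14, so I'll press the tab down with closed fingertips to seat it.

>>> send_rows --moves "0 0 0 0.02 -0.005 0 -1;0 0 0 0.02 -0.005 0 -1;0 0 0 0.02 -0.005 0 -1;0 0 0 0.02 -0.005 0.1 -1;0 0 0 0.02 -0.005 0.25 -1;0 0 0 0.02 -0.005 0.35 -1;0 0 0 0.02 -0.005 0.42 -1;0 0 0 0.02 -0.005 0.46 -1;0 0 0 0.02 -0.005 0.475 -1;0 0 0 0.02 -0.005 0.485 -1;0 0 0 0.02 -0.005 0.485 -1"

```text
time: 9.98
eef_pos: [0.5047, -0.2245, 0.0619]
tcp_rot: [0.651, 0.759, -0.0, -0.0]
contact_force: [-3.5, 2.5, 7.5]
opening: 0.001
finger_force: 3.8
```

>>> send_rows --moves "0 0 0 0 0 0.01 -1;0 0 0 0 0 0.02 -1;0 0 0 0 0 0.02 -1"

```text
time: 10.35
eef_pos: [0.505, -0.2245, 0.0614]
tcp_rot: [0.65, 0.76, -0.0, -0.001]
contact_force: [-12.5, 6.4, 25.7]
opening: -0.001
finger_force: 12.9
```

>>> send_rows --moves "0 0 0 0 0 -0.15 -1;0 0 0 0 0 -0.35 0.6;0 0 0 -0.2 0 -0.5 0.6;0 0 0.03 -0.455 0.005 -0.5 0.6;0 0 0.06 -0.455 0.005 -0.5 0.6;0 0 0.09 -0.455 0.005 -0.5 0.6;0 0 0.12 -0.455 0.005 -0.5 0.6;0 0 0.155 -0.455 0.005 -0.5 0.6;0 0 0.155 -0.455 0.005 -0.5 0.6;0 0 0.155 -0.455 0.005 -0.5 0.6"

```text
time: 11.6
eef_pos: [0.5196, -0.3142, 0.1564]
tcp_rot: [0.93, 0.367, 0.0, 0.0]
contact_force: [-0.2, -0.7, -0.7]
opening: 0.804
finger_force: 0.0
```

```bash
python3 - <<'E'
from h import *
s=ctrl.get_state();print(s["eef_pos"],R.from_quat(s["tcp_rot"]).as_matrix()[:,1],s["qpos"][[0,5]])
c=ctrl.read_camera("wrist");cv2.imwrite("pics/w3.png",c["image"][:,:,::-1])
D=np.array([.520,-.314,0])
for a in(.752,): 
    for r in(-.026,0,.026): print(r,proj(c,D+[r*np.cos(a),r*np.sin(a),.069])[0].round(0))
E
```

```text
[ 0.51957263 -0.3142332   0.1563608 ] [ 0.68344406 -0.73000242  0.00082703] [-0.7109043  0.1073908]
-0.026 [323. 297.]
0 [323. 260.]
0.026 [323. 220.]
```

View pics/w3.png

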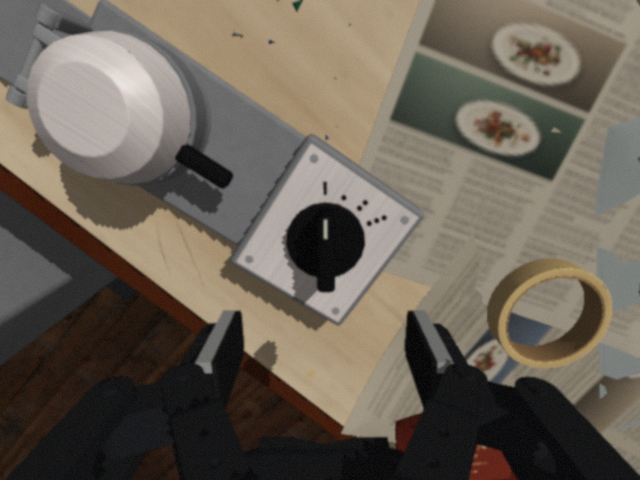

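The dial bar is vertical in the wrist view: mark at (325,219–240), tail at (326,290). That matches the predicted axis to about 2 mm. I'll descend and grip.

>>> send_rows --moves "0 0 0 0 0.007 0.2 0.4;0 0 0 0 0.007 0.35 0.2;0 0 0 0 0.007 0.43 0.2;0 0 0 0 0.007 0.47 0.2;0 0 0 0 0.007 0.49 0.2;0 0 0 0 0.007 0.49 0;0 0 0 0 0.007 0.49 -0.3;0 0 0 0 0.007 0.49 -0.5;0 0 0 0 0.007 0.49 -1;0 0 0 0 0.007 0.49 -1;0 0 0 0 0.007 0.49 -1;0 0 0 0 0.007 0.49 -1" --newtons 60

```text
time: 13.15
eef_pos: [0.5203, -0.315, 0.0586]
tcp_rot: [0.93, 0.367, -0.0, -0.0]
contact_force: [-2.6, 1.6, 6.0]
opening: 0.133
finger_force: 59.9
```

```bash
python3 - <<'E'
from h import *
s=ctrl.get_state();y=R.from_quat(s["tcp_rot"]).as_matrix()[:,1]
print(s["eef_pos"],np.arctan2(y[1],y[0]),s["opening"],s["finger_force"],s["contact_force"],s["wrist_torque"],s["qpos"])
E
```

```text
[ 0.52029187 -0.31502986  0.0586022 ] -0.8201163466836254 0.13332661443893418 59.9299156665802 [-2.58740156  1.55094444  5.99199367] [0.41677469 0.39552574 0.09708007] [-7.11066946e-01  3.58327288e-01  1.85884712e+00 -1.21356803e-04
  9.25085181e-01  1.09122406e-01]
```

>>> send_rows --moves "0 0 0.02 0 0 0 -1;0 0 0.04 0 0 0 -1;0 0 0.06 0 0 0 -1;0 0 0.08 0 0 0 -1;0 0 0.1 0 0 0 -1;0 0 0.12 0 0 0 -1;0 0 0.14 0 0 0 -1;0 0 0.16 0 0 0 -1;0 0 0.175 0 0 0 -1;0 0 0.188 0 0 0 -1;0 0 0.194 0 0 0 -1;0 0 0.194 0 0 0 -1" --newtons 80

```text
time: 14.65
eef_pos: [0.5199, -0.3122, 0.0587]
tcp_rot: [0.973, -0.232, -0.002, -0.003]
contact_force: [-3.1, 10.0, 11.1]
opening: 0.124
finger_force: 82.0
```

```bash
python3 - <<'E'
from h import *
s=ctrl.get_state();y=R.from_quat(s["tcp_rot"]).as_matrix()[:,1]
print(s["eef_pos"],np.arctan2(y[1],y[0])+.8201,s["opening"],s["finger_force"],s["contact_force"],s["wrist_torque"],s["dq"])
c=ctrl.read_camera("wrist")["image"][:,:,::-1];d=ctrl.read_camera("scene")["image"][180:320,210:350,::-1]
cv2.imwrite("pics/w4.png",cv2.resize(np.hstack([c,cv2.resize(d,(480,480))]),(800,343)))
E
```

```text
[ 0.51986555 -0.31222409  0.05867145] -1.219057301391972 0.12421778006939352 82.04331994056702 [-3.11171895  9.96937499 11.05587844] [1.56722443 0.62113794 0.21498546] [-8.27281843e-04 -8.26172371e-04 -1.03141065e-03 -2.04730333e-03
  1.14210418e-05 -8.77737180e-03]
```

View pics/w4.png

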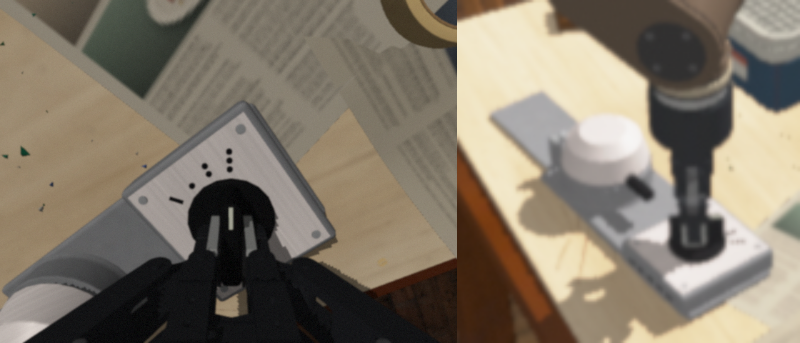

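The pointer at (231,218) is lined up with the three dots and the hood is shut. I'll hold for a second, then hand in.

>>> send_rows --moves "0 0 0 0 0 0 -1;0 0 0 0 0 0 -1;0 0 0 0 0 0 -1;0 0 0 0 0 0 -1;0 0 0 0 0 0 -1;0 0 0 0 0 0 -1;0 0 0 0 0 0 -1;0 0 0 0 0 0 -1"

```text
time: 15.75
eef_pos: [0.5199, -0.3122, 0.0587]
tcp_rot: [0.973, -0.232, -0.002, -0.003]
contact_force: [-4.0, 9.9, 10.7]
opening: 0.117
finger_force: 82.0
```

```bash
python3 -c "
from h import *
s=ctrl.get_state();y=R.from_quat(s['tcp_rot']).as_matrix()[:,1];print(np.arctan2(y[1],y[0])+.8201,s['finger_force'])
print(ctrl.sign_off())"
```

```text
-1.2188851708505037 82.0436704158783
the job is handed in; nothing more can be done
None
```

The job is handed in at about 16 s, though no verdict came back: the hood is shut over the pad (pressed down on its stop) and the gripper holds the dial at the third stop (gripper turned 1.22 rad, 82 N grip); the tin, tape and spool were not touched.

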